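# Stow the flat tin in its keeper

## Robot

A 6-joint arm with a two-finger parallel gripper is mounted at the origin on a cart in front of the work surface, level with it; the furniture and walls round the work are solid. World frame = base frame: x ahead of the robot, y to its left, z up, the work surface at z = 0. Lengths are in m, angles in rad, forces in N, time in s.
With the tool pointing down it reaches from about 0.275 to 0.975 m from the base axis. Payload 8.4 kg.
Tool frame: the origin (TCP) lies midway between the tips of the shut fingers; the grasp point (between the pads) lies arm.tcp_to_grasp behind it (arm.tcp_to_grasp is the distance from the TCP to the grasp point, in m); z points along the fingers, y is the direction in which the jaws open and shut (so a half turn about z gives the same grasp; the last joint's range is limited). The gripper opens to 92 mm and grips with 3 to 60 N. Pads are 20 mm wide; open, the fingers measure 128 mm over their backs; the gripper's body (75 mm by 189 mm) begins 69 mm behind the grasp point.
Start: joints at [-1.127, 0.353, 1.633, -0, 1.155, -0.002], TCP at [0.269, -0.564, 0.215] pointing down, gripper open.
Joint ranges: [-2.63, 2.63], [-0.92, 2.1], [0.06, 2.66], [-1.3, 4.44], [0, 2.69], [-3.02, 3.02]. Speed limits (rad/s): [2.22, 2.22, 2.79, 3.14, 3.14, 3.14].

## Interface

Orientations are given as a rotation vector (axis times angle).
In Python, from station import arm gives the robot as it stands.
- The arm moves only by the tool jog_arm, never from a script. Its argument "targets" is a list that holds one entry, the list of rows, each a list of 7 numbers: the turn, a rotation vector about the world's x, y, z in rad, then the shift along the world's x, y, z in cm, then the gripper's target within -1 to 1 (shut at 1, half-way at 0, fully open at -1). In form: [[[rx, ry, rz, dx, dy, dz, gripper], ...]]. A call has 1 to 12 rows; each row shifts and turns the commanded pose from where the row before left it; what a row does not reach is not made up. A row lasts 1/12 s, in which the tool goes at most 41.7 mm and 7.16 degrees, less where a joint would pass 70% of its speed; a pose out of reach is approached as far as the arm can. A call with a gripper value outside its range is refused whole. The fingers move at their own pace and stop on an object; "newtons" is the grip in N (left out, the last holds). Time passes only in rows, so rows that do not move let the fingers close. It gives the time, the measured TCP pose, the force and the opening at its end, in the units of the state.
- arm.state(): the state, without advancing time (a new reading comes with each control period).
- arm.capture(name): name is "scene" or "top"; returns a dict with "img" (400x640x3 uint8, red, green, blue), "depth" (400x640 float32, m along the optical axis (not along the pixel's ray), 0 where there is no reading), "fovy" (degrees; the focal length in pixels is half the picture's height over the tangent of half this angle, whatever the lens; pixels are square), "cx", "cy" (the principal point, pixels), "D" ([k1, k2, p1, p2, k3] as OpenCV has them; the pictures are not rectified), "extrinsics" (4x4, takes a point from camera to world coordinates). Camera axes: x right, y down, z forward; pixel columns grow to the right and rows downward; lengths in m; the calibration is good to about 2 mm. A picture is of the moment at which its call begins.
- arm.job_done(): hands the job in, once; it reports no verdict.
Trained networks look in the newest picture that a camera, given by its name, has taken for a name from the list of things; names that differ only in an ending like _2 or _b are one class to them, and where a whole thing is asked for, a point or a joint stands for the part that bears it (a point fixed in the world has none). Each returns a list of dicts, best first, with "score" (0 to 1); they miss things now and then, are a little off and sometimes report something else, mostly with a low value. They report only what shows in the picture. A call takes as long as a camera call. They do not tell look-alikes from the thing itself.
- arm.spot_in(camera, query): "bbox" ([left, top, width, height] in pixels, round what is visible of it).
- arm.trace(camera, query): "mask" (400x640 bool, what is visible of it) and "bbox" ([left, top, width, height] in pixels, round what is visible of it).
- arm.landmark_of(camera, query): "at" ([column, row] in pixels: a listed point, or the origin of a listed thing).
The state is a dict: "clock": time; "joints": joint angles; "dq": joint speeds; "joint_efforts": joint torques, N m; "tcp_pos": TCP position; "ee_rot": TCP orientation; "force": force on the tool from outside, world axes, zero at the start; "ft_torque": the same for the moment, N m; "width": finger opening in m.
Only numpy, scipy, OpenCV 4.12 (cv2) and the standard library are available. Lean on these libraries where they do the work, as an engineer would, in place of code of your own. Each camera call takes 0.05 s, during which the arm holds its last target.

## Task

Stow the wide flat tin on its board for transport. It is too wide to grip and its thin wall dents, so keep it down on the board, bring it against the metal fence and push it gently along the fence, past the sprung roller arm, until it sits fully home against the rubber-faced end stop and the arm has closed behind it. Then press the black-headed locking pin fully down, and leave the kitchen timer and the small bowl where they stand.

Things in the scene. Friction and masses are not known exactly. Their poses are not given: they have to be found in the camera images.
- board: Plywood stowage board fixed on the table, 225 (x) by 500 (y) by 12 mm thick, turned by up to 0.2 rad. Origin: centre of its underside; z up, +x away from the robot, +y along the lane to the end stop. All offsets below are in these axes, in mm. The bracket with end stop, roller arm and pin is clamped on its top near the +y end.
- fence (a point): Foot of the near face of the straight aluminium fence, at its middle: board offset (85, 0), on the board's top. Fence 500 mm long, 45 mm high. A tin touching it has its centre 50 mm nearer the robot, at board x = 35.
- slot (a point): Point on the board's top, offset (35, 135): middle of the range in which the bracket is clamped. A tin that is home (touching fence and the stop's rigid rubber face, 36 mm high) has its centre, called H, up to 25 mm from here along y, either way. Where is not reported: see or feel it. The bracket's 5 mm plate reaches from H-124 to H-56 in x and H-51 to H+87 in y.
- tin: Closed bare steel tin, beaded wall, ring pull, 100 mm across, 63 mm high, about 0.7 kg; stands near the board's -y end, off the fence. Origin: centre of its underside. Slides at about 2 to 5 N on the board; 6 to 16 N pass it by the roller arm, then less until the stop. It does not jump home: push on to the stop. Dented if pressed over 25 N. Bring it home to about 2 mm.
- keeper (a joint): Sprung arm with a 13 mm white roller, rad: 0 closed, opens toward the robot (max 0.6), spring closes it. Opens from 75 mm before home, most (0.22) 37 mm before, about 0.02 on a home tin. Roller then at H+(-40, -38), bar from it to the pivot at H+(-66, 36), 15 to 43 mm over the board. A finger within 20 mm of the lane's centre line clears the roller.
- pin (a joint): Locking pin, m: 0 up (start), 0.012 fully down, 3 N friction, stays. Black mushroom head, 24 mm across, at H+(-76, -20) on a bridge over the arm; top of head 81 mm above the board's top when up, 69 mm down. Its foot goes down just outside the arm's bar and locks it; it lands on the bar if the tin is more than about 2 mm short of home.
- timer: Kitchen timer, 64 mm across and 49 mm high, on the near side of the board; origin at the centre of its underside. Leave it alone.
- bowl: Small white porcelain bowl, 86 mm across and 51 mm high, behind the fence; origin at the centre of its underside. Leave it alone.
Not all that is in view belongs to the job. What is shaped like the tin but turquoise is not meant.

How it is judged:
By the outcome, as a careful person would: the job done as asked, in the order asked, and still so for the second after the job is handed in, with the robot touching nothing.
It also fails if it takes over 64 s, if anything falls off the work surface, if the arm or the gripper's body presses on something with over 40 N, if the wrist force passes 120 N, or if a joint passes its speed limit or range.

## Working session

There is one attempt and no reset: what is moved stays moved. The work goes in short steps, Python scripts to look and compute and a tool call to move; the robot and the scene stay as the last step left them, time stands still between calls to the robot, and variables do not carry over. Pictures are saved under pics/ and viewed, and the job is handed in when it is done.

Besides the shell and the picture viewer there is one more tool, called by a JSON object that holds its "fn" and its "kwargs". jog_arm: Moves the arm, as the interface text tells. Its arguments: {"type":"object","properties":{"targets":{"type":"array","items":{"type":"array","items":{"type":"array","items":{"type":"number"}}}},"newtons":{"type":"number"}},"required":["targets"]}

```bash
ls; mkdir -p pics; python3 - <<'E'
from station import arm
import cv2,pickle
s=arm.state();print(s)
for n in("scene","top"):
    c=arm.capture(n);pickle.dump(c,open(f"{n}0.pkl","wb"))
    cv2.imwrite(f"pics/{n}0.png",c["img"][:,:,::-1])
    print(n,c["fovy"],c["cx"],c["cy"],c["D"],c["extrinsics"])
    for q in("tin","board","keeper","pin","timer","bowl"):
        print(q,[(d["bbox"],round(d["score"],2)) for d in arm.spot_in(n,q)][:3])
    for q in("tin","board","fence","slot","keeper","pin","timer","bowl"):
        print(q,[(d["at"],round(d["score"],2)) for d in arm.landmark_of(n,q)][:3])
print(arm.tcp_to_grasp)
E
```

```text
pics
{'clock': 0.0, 'joints': array([-1.12742718e+00,  3.53642508e-01,  1.63410276e+00, -1.10085352e-05,
        1.15519743e+00, -2.42864124e-03]), 'dq': array([-0.00052611,  0.00132829, -0.00068513,  0.00123578, -0.00190207,
       -0.00080522]), 'joint_efforts': array([-2.79702526e-04, -5.93852341e+01, -3.34212112e+01,  6.97081466e-02,
        2.34404515e-02, -9.80205937e-05]), 'tcp_pos': array([ 0.26926134, -0.56349363,  0.21388064]), 'ee_rot': array([-3.06258772e+00, -6.94189410e-01,  4.78993622e-04]), 'force': array([0.45750418, 1.27283565, 0.41529653]), 'ft_torque': array([-0.01227813,  0.0111175 ,  0.01682588]), 'width': 0.0920249974312598}
scene 52.26400430045716 316.9271328044994 197.28394909540782 [0.00205893 0.         0.         0.         0.        ] [[-0.76984948 -0.49534431  0.40244974  0.30232917]
 [-0.63804065  0.5821532  -0.50398589  0.37295433]
 [ 0.01535913 -0.64477257 -0.76422014  0.70746843]
 [ 0.          0.          0.          1.        ]]
tin [([394.7, 134.9, 48.4, 47.7], 0.96), ([351.4, 161.3, 41.2, 53.4], 0.67)]
board []
keeper [([264.2, 266.3, 25.3, 46.2], 0.9)]
pin []
timer [([330.4, 237.5, 31.0, 38.4], 0.67)]
bowl [([201.5, 185.8, 45.7, 41.7], 0.63)]
tin [([370.6, 197.3], 0.93), ([414.2, 169.4], 0.58)]
board [([320.9, 248.6], 0.82)]
fence [([285.1, 222.7], 0.86)]
slot [([258.4, 276.4], 0.65)]Traceback (most recent call last):
  File "<stdin>", line 11, in <module>
ValueError: it knows: board, bowl, fence, slot, timer, tin
```

```bash
python3 - <<'E'
from station import arm
import cv2,pickle
n="top"
c=arm.capture(n);pickle.dump(c,open(f"{n}0.pkl","wb"))
cv2.imwrite(f"pics/{n}0.png",c["img"][:,:,::-1])
print(n,c["fovy"],c["cx"],c["cy"],c["D"],c["extrinsics"])
for q in("tin","board","keeper","pin","timer","bowl"):
    print(q,[(d["bbox"],round(d["score"],2)) for d in arm.spot_in(n,q)][:3])
for q in("tin","board","fence","slot","timer","bowl"):
    print(q,[(d["at"],round(d["score"],2)) for d in arm.landmark_of(n,q)][:3])
print(arm.tcp_to_grasp)
E
```

```text
top 54.008074503890214 317.331525336567 200.60213410521226 [-0.04326816  0.          0.          0.          0.        ] [[ 0.01382629 -0.99708965  0.07497374  0.5529384 ]
 [-0.99978634 -0.01493801 -0.01428767 -0.06461898]
 [ 0.01536605 -0.07476017 -0.99708315  0.9265838 ]
 [ 0.          0.          0.          1.        ]]
tin [([335.1, 201.1, 46.1, 41.6], 0.83), ([398.0, 213.8, 51.2, 45.2], 0.72)]
board [([171.6, 167.0, 222.0, 102.0], 0.94)]
keeper [([197.3, 214.5, 39.9, 15.4], 0.7)]
pin [([220.0, 230.5, 11.2, 9.2], 0.47), ([268.7, 231.2, 22.3, 30.9], 0.24)]
timer [([269.6, 231.6, 25.6, 28.4], 0.64)]
bowl [([232.2, 111.5, 38.5, 36.9], 0.63), ([171.0, 165.0, 215.8, 99.6], 0.39)]
tin [([351.5, 221.2], 0.78), ([419.0, 231.9], 0.77)]
board [([279.8, 213.0], 0.72), ([283.3, 183.9], 0.46)]
fence [([282.6, 180.1], 0.58)]
slot [([221.2, 200.6], 0.87)]
timer [([279.4, 246.8], 0.65)]
bowl [([254.9, 135.2], 0.61)]
0.0187
```

View pics/scene0.png

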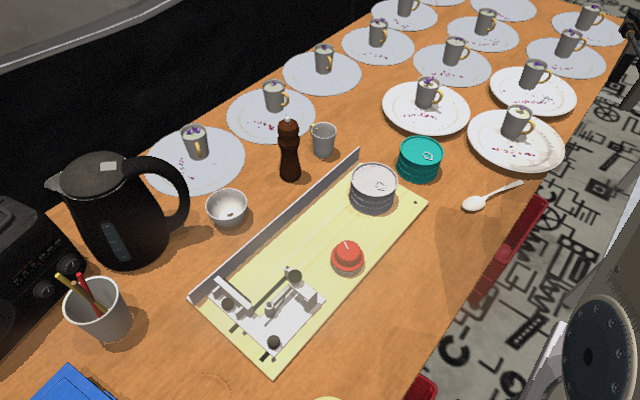

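```bash
sleep 1
python3 - <<'E'
import cv2
i=cv2.imread("pics/top0.png")
cv2.imwrite("pics/top0c.png",cv2.resize(i[100:290,150:460],None,fx=2.55,fy=2.55,interpolation=cv2.INTER_CUBIC))
j=cv2.imread("pics/scene0.png")
cv2.imwrite("pics/scene0c.png",cv2.resize(j[130:380,180:450],None,fx=2.4,fy=2.4,interpolation=cv2.INTER_CUBIC))
E
```

```text
(no output)
```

View pics/top0c.png

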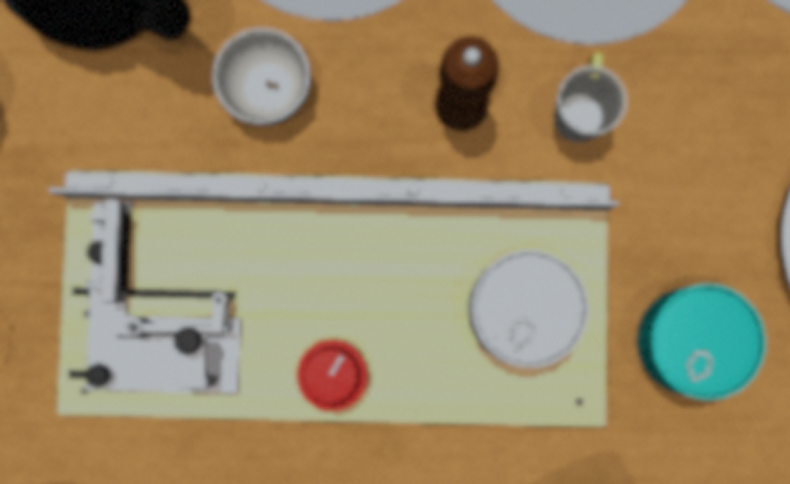

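View pics/scene0c.png

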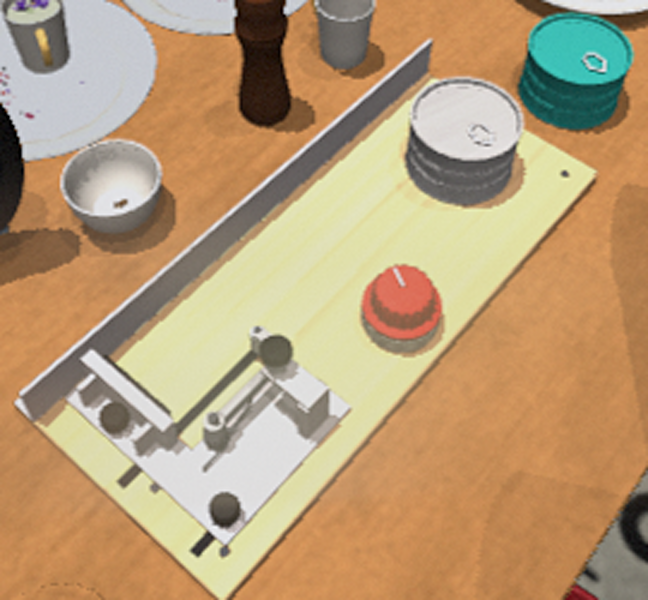

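The silver tin (top camera px 358,220) is the target. The turquoise one at (426,235) is a look-alike. The pin head should be the knob on the bridge at (224,234); the knobs at about (188,247) and (187,199) are clamps.

```bash
cat > h.py <<'E'
import numpy as np,cv2,pickle
def K(c):
    f=200/np.tan(np.radians(c["fovy"])/2);return np.array([[f,0,c["cx"]],[0,f,c["cy"]],[0,0,1.]])
def at_z(c,uv,z):
    uv=np.array(uv,float).reshape(-1,1,2)
    n=cv2.undistortPoints(uv,K(c),np.array(c["D"])).reshape(-1,2)
    T=np.array(c["extrinsics"]);d=np.c_[n,np.ones(len(n))]@T[:3,:3].T;o=T[:3,3]
    z=np.broadcast_to(z,len(n));return o+d*((z-o[2])/d[:,2])[:,None]
def cloud(c):
    v,u=np.mgrid[0:400,0:640];uv=np.stack([u,v],-1).reshape(-1,1,2).astype(float)
    n=cv2.undistortPoints(uv,K(c),np.array(c["D"])).reshape(-1,2)
    T=np.array(c["extrinsics"]);dd=c["depth"].reshape(-1)
    p=(np.c_[n,np.ones(len(n))]*dd[:,None])@T[:3,:3].T+T[:3,3]
    p[dd==0]=np.nan
    return p.reshape(400,640,3)
def proj(c,P):
    T=np.linalg.inv(np.array(c["extrinsics"]));
    return cv2.projectPoints(np.array(P,float).reshape(-1,3),cv2.Rodrigues(T[:3,:3])[0],T[:3,3],K(c),np.array(c["D"]))[0].reshape(-1,2)
E
python3 - <<'E'
from h import *
from station import arm
arm.capture("top")
b=arm.trace("top","board")
t=arm.trace("top","tin")
c=pickle.load(open("top0.pkl","rb"));P=cloud(c)
I=c["img"].astype(int)
z=P[...,2]
print("table z",np.nanmedian(z[270:330,250:400]))
# board by colour: yellowish
hsv=cv2.cvtColor(c["img"],cv2.COLOR_RGB2HSV)
print(hsv[250,240],hsv[210,250],hsv[300,300])
m=((hsv[...,0]>24)&(hsv[...,0]<40)&(hsv[...,1]>40)&(hsv[...,1]<140)&(hsv[...,2]>120)).astype(np.uint8)
m[:, :165]=0;m[:,400:]=0;m[:160]=0;m[280:]=0
print("board z",np.nanmedian(z[m>0]))
for x in b: print(x["score"],x["bbox"])
# edges: near edge line (largest row per col), left, right
pts=at_z(c,[(u,np.where(m[:,u])[0].max()+.5) for u in range(185,380,3)],0.012)
L=cv2.fitLine(pts[:,:2].astype(np.float32),cv2.DIST_HUBER,0,.01,.01).ravel();print("near edge",L)
yaw=np.arctan2(L[1],L[0]);print("dir",yaw, "board yaw",(yaw-np.pi/2))
l=at_z(c,[(np.where(m[v])[0].min()-.5,v) for v in range(195,255,3)],0.012)
r=at_z(c,[(np.where(m[v])[0].max()+.5,v) for v in range(195,260,3)],0.012)
print(np.median(l,0),np.median(r,0))
for x in t:
    if x["score"]<.3: continue
    mm=x["mask"]&(z>0.06)&(z<.1)
    q=P[mm];print("tin",x["score"],len(q),np.median(q,0),(q.min(0)+q.max(0))/2,q.max(0)-q.min(0))
# fence top
f=P[(z>0.035)&(z<.075)&(P[...,0]>.55)&(P[...,0]<.7)&(P[...,1]<.25)&(P[...,1]>-.3)]
f=f
cv2.imwrite("pics/mask.png",m*255)
E
python3 - <<'E'
from station import arm;print(arm.state()["clock"])
E
```

```text
table z 0.0006621068042506062
[105  11 186] [ 33  49 183] [ 17 147 166]
board z 0.013005406946053621
0.8 [173.4, 167.0, 220.1, 102.1]
0.34 [232.4, 111.5, 36.2, 37.6]
near edge [ 0.0091141   0.99995846  0.47254708 -0.00975866]
dir 1.5616821 board yaw -0.009114265
[0.56328106 0.25480521 0.012     ] [ 0.56350882 -0.24243786  0.012     ]
tin 0.91 1592 [ 0.57447489 -0.16425669  0.07318457] [ 0.57517763 -0.16469621  0.07372903] [0.09349772 0.0983001  0.01209583]
tin 0.9 1211 [ 0.54762919 -0.32145822  0.06187731] [ 0.54866866 -0.32133012  0.06405796] [0.09928874 0.09682558 0.00810648]
1.35
```

View pics/mask.png

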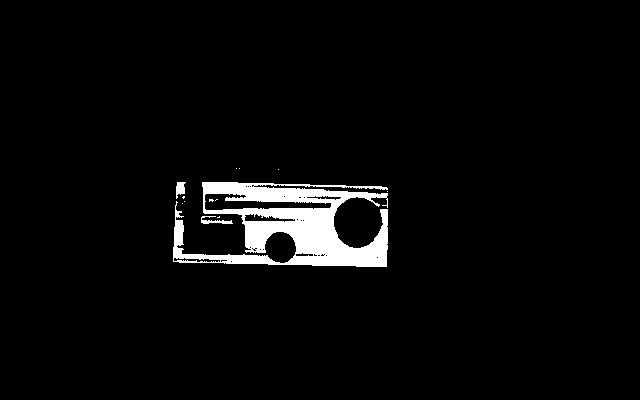

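```bash
cat >> h.py <<'E'
B0=np.array([0.5852,0.0062]);YAW=-0.0091
def tob(p):
    d=np.atleast_2d(p)[:,:2]-B0;c,s=np.cos(YAW),np.sin(YAW);return np.c_[d@[c,s],d@[-s,c]]
def tow(b):
    b=np.atleast_2d(b);c,s=np.cos(YAW),np.sin(YAW);return B0+np.c_[b[:,0]*c-b[:,1]*s,b[:,0]*s+b[:,1]*c]
E
python3 - <<'E'
from h import *
for n in("top","scene"):
    c=pickle.load(open(n+"0.pkl","rb"));P=cloud(c);b=tob(P.reshape(-1,3)).reshape(400,640,2)*1000;z=P[...,2]*1000
    # fence top
    for y0 in range(-200,250,100):
        m=(abs(b[...,1]-y0)<40)&(z>46)&(z<75)&(b[...,0]>70)&(b[...,0]<110)
        if m.sum():print(n,"fence",y0,m.sum(),np.percentile(b[...,0][m],[2,50,98]).round(1),np.percentile(z[m],[5,50,95]).round(1))
    m=(z>82)&(z<105)&(b[...,0]>-100)&(b[...,0]<20)&(b[...,1]>40)&(b[...,1]<240)
    if m.sum():
        q=b[m];print("pinhead",m.sum(),np.median(q,0),q.min(0),q.max(0),np.median(z[m]), np.median(np.argwhere(m),0))
    m=(z>38)&(z<56)&(b[...,0]>5)&(b[...,0]<65)&(b[...,1]>120)&(b[...,1]<250)
    if m.sum():
        q=b[m];print("stop",m.sum(),np.percentile(q,[2,10,50,98],axis=0).round(1).tolist(),np.median(z[m]))
    m=(z>64)&(z<80)&(abs(b[...,0]+9)<60)&(abs(b[...,1]+170)<60)
    q=b[m].astype(np.float32);print("tin",m.sum(),cv2.minEnclosingCircle(q[::1].reshape(-1,1,2)),np.median(q,0))
    m=(z>25)&(z<75)&(b[...,0]>-112)&(b[...,0]<-30)&(abs(b[...,1]-10)<70)
    q=b[m];print("timer",q.min(0),q.max(0))
c=pickle.load(open("top0.pkl","rb"))
I=cv2.resize(c["img"][165:275,165:295][:,:,::-1],None,fx=6,fy=5.4)
I=cv2.resize(c["img"][165:265,165:295][:,:,::-1],None,fx=6,fy=6,interpolation=cv2.INTER_CUBIC)
cv2.imwrite("pics/br.png",I)
print("rowprofile", cv2.cvtColor(c["img"],cv2.COLOR_RGB2GRAY)[195,180:215])
E
```

```text
top fence -200 88 [83.6 85.  87.8] [48.1 56.8 60. ]
top fence -100 87 [83.7 85.  87.8] [49.3 57.4 59.9]
top fence 0 88 [83.6 85.1 87.7] [48.9 57.2 60.2]
top fence 100 84 [83.8 85.1 87.6] [48.6 57.3 59.4]
top fence 200 107 [71.4 84.3 87.6] [47.5 56.  60.3]
pinhead 101 [-42.50954183 115.26833239] [-53.08059648 105.26578264] [-31.73894022 126.74937508] 93.80733643100724 [233. 223.]
stop 253 [[6.6, 186.4], [11.5, 187.0], [35.9, 193.3], [64.5, 213.6]] 51.19051728305158
tin 1657 ((-8.698939323425293, -171.2310333251953), 49.96270751953125) [  -8.724895 -171.72363 ]
timer [-100.8497209   -33.27363971] [-39.72040084  29.9659615 ]
scene fence -200 102 [85.2 86.7 89.6] [47.1 54.2 58.2]
scene fence -100 122 [85.  86.6 89.9] [47.4 54.6 58.3]
scene fence 0 147 [85.  86.7 90.1] [47.  54.2 58.1]
scene fence 100 180 [85.2 86.9 90.1] [46.7 54.1 58. ]
scene fence 200 256 [70.9 86.6 90.1] [46.8 53.1 57.8]
pinhead 145 [-41.78668272 120.58436766] [-53.03555981 106.69390568] [-29.48680266 130.27708026] 92.58118157342577 [276. 294.]
stop 363 [[5.6, 188.8], [8.8, 190.7], [34.1, 199.7], [64.5, 218.3]] 50.590887508097595
tin 1408 ((-6.458648204803467, -167.9850616455078), 50.70056915283203) [  -8.264374 -165.49652 ]
timer [-100.54151474  -29.87576296] [-36.41522773  34.26202689]
rowprofile [178 177 176 171 157 133 107  91  87 106 143 168 178 180 170 142  96  52
  23  25  54  94 131 158 173 178 178 178 178 178 178 178 178 177 178]
```

View pics/br.png

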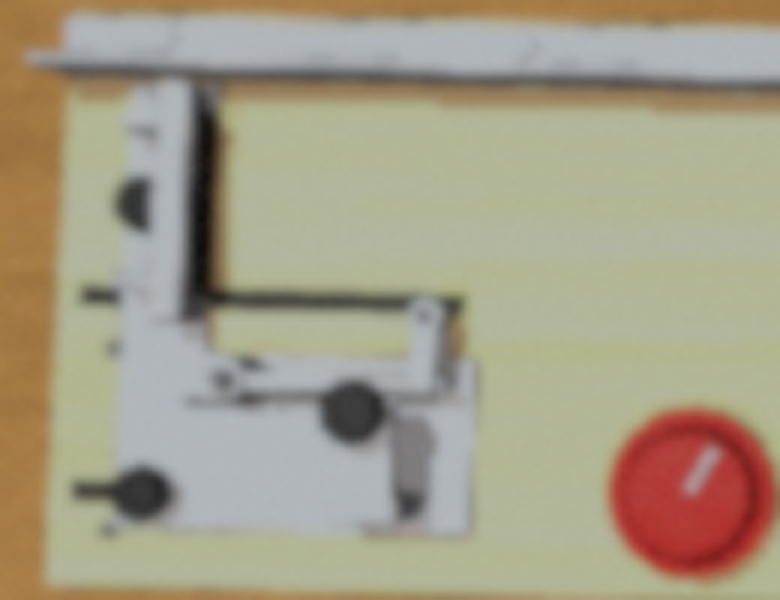

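{"fn": "jog_arm", "kwargs": {"targets": [[[0,0,-0.038,2,3.33,0,1],[0,0,-0.038,2,3.33,0,1],[0,0,-0.038,2,3.33,0,1],[0,0,-0.038,2,3.33,0,1],[0,0,-0.038,2,3.33,0,1],[0,0,-0.038,2,3.33,0,1],[0,0,-0.038,2,3.33,0,1],[0,0,-0.038,2,3.33,0,1],[0,0,-0.038,2,3.33,0,1],[0,0,-0.038,2,3.33,0,1],[0,0,-0.038,1.8,3.33,0,1],[0,0,-0.038,1.8,3.33,0,1]]], "newtons": 20}}

```text
clock: 2.35
tcp_pos: [0.5062, -0.1625, 0.2148]
ee_rot: [3.141, -0.019, 0.001]
force: [0.8, -0.2, 0.4]
width: 0.0142
```

{"fn": "jog_arm", "kwargs": {"targets": [[[0,0,0,-0.1,0,-3,1],[0,0,0,-0.1,0,-3,1],[0,0,0,0,0,-3,1],[0,0,0,0,0,-3,1],[0,0,0,0,0,-3,1],[0,0,0,0,0,-2,1],[0,0,0,0,0,-0.9,1],[0,0,0,0,0,0,1]]]}}

```text
clock: 3.02
tcp_pos: [0.5022, -0.1639, 0.0339]
ee_rot: [-3.14, 0.016, 0.005]
force: [-0.5, 0.0, -0.8]
width: 0.0005
```

```bash
cat > look.py <<'E'
import sys
from station import arm
from h import *
tag=sys.argv[1]
for n in("scene","top"):
    c=arm.capture(n);pickle.dump(c,open(f"{n}_{tag}.pkl","wb"))
    if n=="top": cv2.imwrite(f"pics/{n}_{tag}.png",cv2.resize(c["img"][100:290,150:460][:,:,::-1],None,fx=2.55,fy=2.55,interpolation=cv2.INTER_CUBIC))
    else: cv2.imwrite(f"pics/{n}_{tag}.png",cv2.resize(c["img"][130:380,180:450][:,:,::-1],None,fx=2.4,fy=2.4,interpolation=cv2.INTER_CUBIC))
s=arm.state();print(s["clock"],s["tcp_pos"],s["force"],s["width"],s["joints"])
print("tcp board mm",tob(s["tcp_pos"])*1000)
E
python3 look.py 1
```

```text
3.1167 [ 0.50399443 -0.16450048  0.0362359 ] [ 0.96230017 -0.56782873 -0.1502685 ] 0.0003168317717239766 [-3.18330519e-01  4.50581509e-01  1.96950470e+00  2.11825103e-05
  7.20986680e-01  1.26266092e+00]
tcp board mm [[ -79.64885651 -171.43237133]]
```

View pics/scene_1.png

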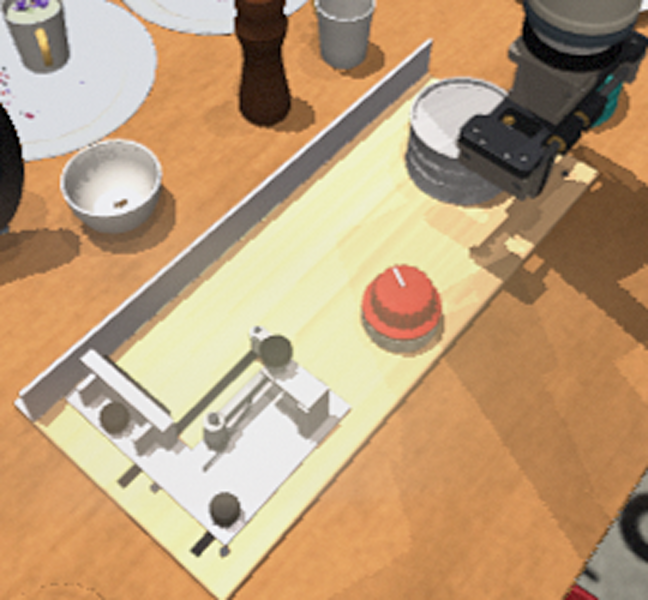

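View pics/top_1.png

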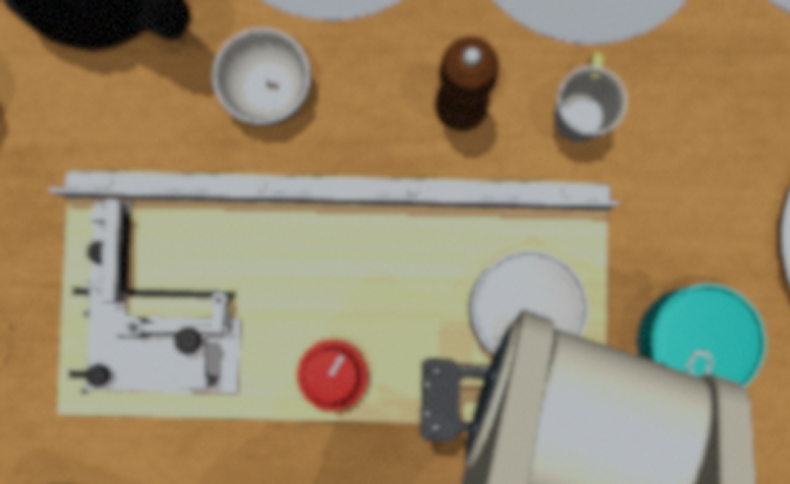

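{"fn": "jog_arm", "kwargs": {"targets": [[[0,0,0,0.3,0,0,1],[0,0,0,0.3,0,0,1],[0,0,0,0.2,0,0,1],[0,0,0,0.2,0,0,1],[0,0,0,0.2,0,0,1],[0,0,0,0.2,0,0,1],[0,0,0,0.2,0,0,1],[0,0,0,0.3,0,0,1],[0,0,0,0.3,0,0,1]]]}}

```text
clock: 3.87
tcp_pos: [0.5252, -0.1642, 0.0354]
ee_rot: [-3.141, 0.016, 0.002]
force: [-2.1, -0.4, 0.4]
width: 0.0003
```

{"fn": "jog_arm", "kwargs": {"targets": [[[0,0,0,0.2,0,0,1],[0,0,0,0.2,0,0,1],[0,0,0,0.2,0,0,1],[0,0,0,0.2,0,0,1],[0,0,0,0.2,0,0,1],[0,0,0,0.2,0,0,1]]]}}

```text
clock: 4.37
tcp_pos: [0.5376, -0.1643, 0.0355]
ee_rot: [-3.141, 0.016, 0.0]
force: [-2.4, 0.0, -1.9]
width: 0.0006
```

{"fn": "jog_arm", "kwargs": {"targets": [[[0,0,0,0.2,0,0,1],[0,0,0,0.2,0,0,1],[0,0,0,0.2,0,0,1],[0,0,0,0.2,0,0,1],[0,0,0,0.2,0,0,1],[0,0,0,0.2,0,0,1],[0,0,0,0.2,0,0,1],[0,0,0,0.15,0,0,1]]]}}

```text
clock: 5.03
tcp_pos: [0.5532, -0.1643, 0.0356]
ee_rot: [3.142, -0.016, 0.0]
force: [-2.5, -0.3, -1.0]
width: 0.0007
```

{"fn": "jog_arm", "kwargs": {"targets": [[[0,0,0,0.1,0,0,1],[0,0,0,0.1,0,0,1],[0,0,0,0.1,0,0,1]]]}}

```text
clock: 5.28
tcp_pos: [0.556, -0.1643, 0.0356]
ee_rot: [-3.142, 0.016, 0.0]
force: [-1.6, 1.1, -0.7]
width: 0.0003
```

{"fn": "jog_arm", "kwargs": {"targets": [[[0,0,0,0.1,0,0,1],[0,0,0,0.1,0,0,1]]]}}

```text
clock: 5.45
tcp_pos: [0.558, -0.1643, 0.0356]
ee_rot: [-3.142, 0.016, 0.0]
force: [-3.4, -0.1, -0.3]
width: 0.0003
```

{"fn": "jog_arm", "kwargs": {"targets": [[[0,0,0,0.1,0,0,1]]]}}

```text
clock: 5.53
tcp_pos: [0.5587, -0.1643, 0.0356]
ee_rot: [-3.141, 0.016, 0.001]
force: [-7.7, -1.3, 4.8]
width: 0.0003
```

{"fn": "jog_arm", "kwargs": {"targets": [[[0,0,0,0.05,0,0,1]]]}}

```text
clock: 5.62
tcp_pos: [0.5587, -0.1643, 0.0356]
ee_rot: [-3.141, 0.016, 0.003]
force: [-8.0, -1.0, 5.3]
width: 0.0004
```

{"fn": "jog_arm", "kwargs": {"targets": [[[0,0,0,-1,0,0,1],[0,0,0,-0.5,0,2,1],[0,0,0,0,0,4,1],[0,0,0,0,0,0.5,1],[0,0,0,1.8,-2.1,0,1],[0,0,0,1.8,-2.1,0,1],[0,0,0,1.8,-2.1,0,1],[0,0,0,1.9,-2.3,0,1],[0,0,0,0,0,0,1]]]}}

```text
clock: 6.37
tcp_pos: [0.6215, -0.2544, 0.1015]
ee_rot: [3.139, -0.018, 0.009]
force: [-1.1, 0.6, 1.1]
width: 0.0004
```

```bash
python3 look.py 2
```

```text
6.4667 [ 0.61791682 -0.25105278  0.10043665] [-0.976329    0.17793198 -0.36616532] -3.668614504189518e-05 [-3.88277366e-01  5.32398875e-01  1.62844155e+00  2.50978480e-04
  9.79564606e-01  1.19372074e+00]
tcp board mm [[  35.05642961 -256.94440465]]
```

View pics/scene_2.png

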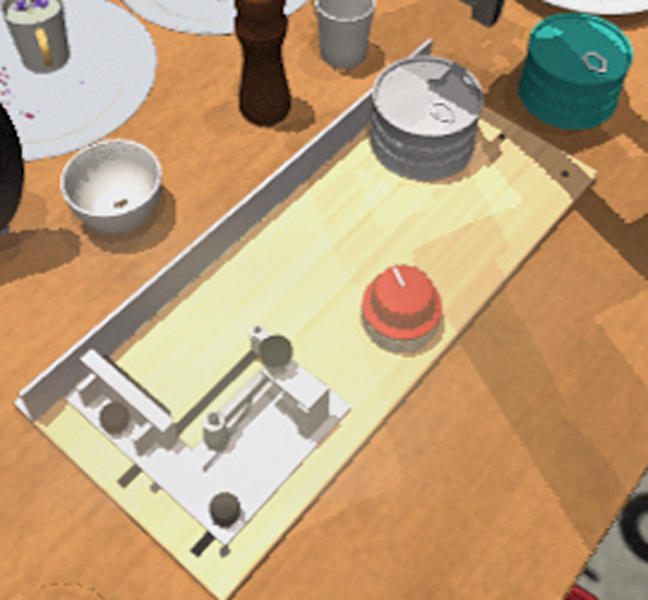

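View pics/top_2.png

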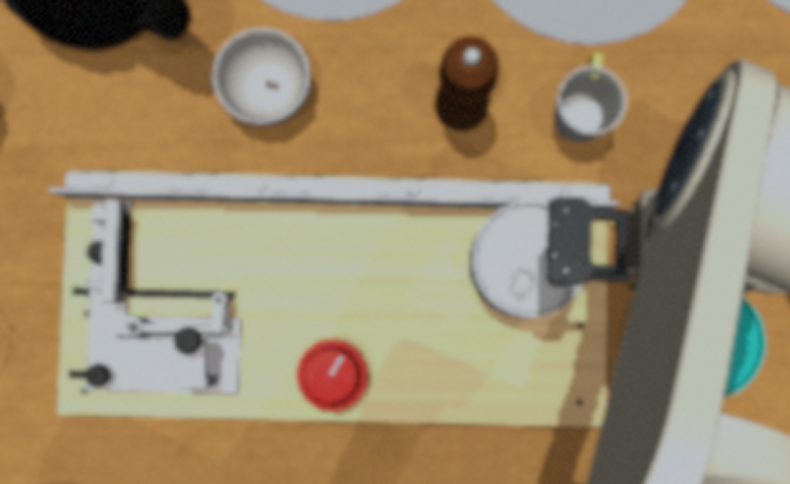

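{"fn": "jog_arm", "kwargs": {"targets": [[[0,0,0,0,0,-2.5,1],[0,0,0,0,0,-2.5,1],[0,0,0,0,0,-1.5,1],[0,0,0,0,0,-0.5,1],[0,0,0,0,0,0,1]]]}}

```text
clock: 6.88
tcp_pos: [0.616, -0.2491, 0.0293]
ee_rot: [-3.14, 0.015, 0.004]
force: [0.4, -0.0, 0.6]
width: 0.0005
```

{"fn": "jog_arm", "kwargs": {"targets": [[[0,0,0,0,0.4,0,1],[0,0,0,0,0.4,0,1],[0,0,0,0,0.3,0,1],[0,0,0,0,0.2,0,1],[0,0,0,0,0.2,0,1],[0,0,0,0,0.2,0,1],[0,0,0,0,0.2,0,1],[0,0,0,0,0.2,0,1],[0,0,0,0,0.2,0,1],[0,0,0,0,0.2,0,1]]]}}

```text
clock: 7.72
tcp_pos: [0.6176, -0.2257, 0.0307]
ee_rot: [3.141, -0.016, 0.001]
force: [-0.2, -3.6, 0.4]
width: 0.0008
```

{"fn": "jog_arm", "kwargs": {"targets": [[[0,0,0,0.004,0.3,0,1],[0,0,0,0.004,0.4,0,1],[0,0,0,0.004,0.4,0,1],[0,0,0,0.004,0.4,0,1],[0,0,0,0.004,0.4,0,1],[0,0,0,0.004,0.4,0,1],[0,0,0,0.004,0.4,0,1],[0,0,0,0.004,0.4,0,1],[0,0,0,0.004,0.4,0,1],[0,0,0,0.004,0.4,0,1],[0,0,0,0.004,0.4,0,1],[0,0,0,0.004,0.4,0,1]]]}}

```text
clock: 8.72
tcp_pos: [0.618, -0.1779, 0.0306]
ee_rot: [3.142, -0.016, 0.0]
force: [-0.5, -3.7, 1.7]
width: 0.0004
```

{"fn": "jog_arm", "kwargs": {"targets": [[[0,0,0,0.004,0.4,0,1],[0,0,0,0.004,0.4,0,1],[0,0,0,0.004,0.4,0,1],[0,0,0,0.004,0.4,0,1],[0,0,0,0.004,0.4,0,1],[0,0,0,0.004,0.4,0,1],[0,0,0,0.004,0.4,0,1],[0,0,0,0.004,0.4,0,1],[0,0,0,0.004,0.4,0,1],[0,0,0,0.004,0.4,0,1],[0,0,0,0.004,0.4,0,1],[0,0,0,0.004,0.4,0,1]]]}}

```text
clock: 9.72
tcp_pos: [0.6185, -0.1299, 0.0306]
ee_rot: [-3.142, 0.016, -0.0]
force: [-0.5, -3.6, 2.3]
width: 0.0006
```

```bash
python3 look.py 3
```

```text
9.8167 [ 0.6182304  -0.12930383  0.03042089] [ 1.07480148  0.74358523 -0.26802919] 0.0005805933915720113 [-2.08885445e-01  5.77952955e-01  1.74369574e+00  7.95478655e-04
  8.20577787e-01  1.37132621e+00]
tcp board mm [[  34.26210497 -135.19765196]]
```

View pics/scene_3.png

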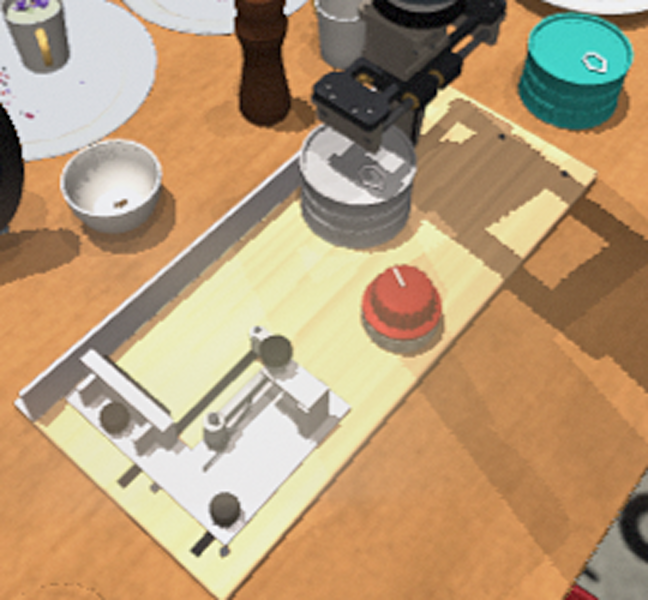

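{"fn": "jog_arm", "kwargs": {"targets": [[[0,0,0,0.004,0.4,0,1],[0,0,0,0.004,0.4,0,1],[0,0,0,0.004,0.4,0,1],[0,0,0,0.004,0.4,0,1],[0,0,0,0.004,0.4,0,1],[0,0,0,0.004,0.4,0,1],[0,0,0,0.004,0.4,0,1],[0,0,0,0.004,0.4,0,1],[0,0,0,0.004,0.4,0,1],[0,0,0,0.004,0.4,0,1],[0,0,0,0.004,0.4,0,1],[0,0,0,0.004,0.4,0,1]]]}}

```text
clock: 10.82
tcp_pos: [0.6188, -0.0819, 0.0305]
ee_rot: [-3.142, 0.016, 0.0]
force: [-0.1, -2.6, -0.8]
width: 0.0005
```

{"fn": "jog_arm", "kwargs": {"targets": [[[0,0,0,0.004,0.4,0,1],[0,0,0,0.004,0.4,0,1],[0,0,0,0.004,0.4,0,1],[0,0,0,0.004,0.4,0,1],[0,0,0,0.004,0.4,0,1],[0,0,0,0.004,0.4,0,1],[0,0,0,0.004,0.4,0,1],[0,0,0,0.004,0.4,0,1],[0,0,0,0.004,0.4,0,1],[0,0,0,0.004,0.4,0,1],[0,0,0,0.004,0.4,0,1],[0,0,0,0.004,0.4,0,1]]]}}

```text
clock: 11.82
tcp_pos: [0.6194, -0.0339, 0.0306]
ee_rot: [-3.142, 0.016, 0.0]
force: [0.6, -3.4, -2.6]
width: 0.0005
```

{"fn": "jog_arm", "kwargs": {"targets": [[[0,0,0,0.003,0.3,0,1],[0,0,0,0.003,0.3,0,1],[0,0,0,0.003,0.3,0,1],[0,0,0,0.003,0.3,0,1],[0,0,0,0.003,0.3,0,1],[0,0,0,0.003,0.3,0,1],[0,0,0,0.003,0.3,0,1],[0,0,0,0.003,0.3,0,1],[0,0,0,0.003,0.3,0,1],[0,0,0,0.003,0.3,0,1],[0,0,0,0.003,0.3,0,1],[0,0,0,0.003,0.2,0,1]]]}}

```text
clock: 12.82
tcp_pos: [0.6197, 0.0009, 0.0306]
ee_rot: [3.141, -0.016, -0.0]
force: [-0.9, -7.4, 2.0]
width: 0.0006
```

{"fn": "jog_arm", "kwargs": {"targets": [[[0,0,0,0.002,0.2,0,1],[0,0,0,0.002,0.2,0,1],[0,0,0,0.002,0.2,0,1],[0,0,0,0.002,0.2,0,1],[0,0,0,0.002,0.2,0,1],[0,0,0,0.002,0.2,0,1]]]}}

```text
clock: 13.32
tcp_pos: [0.6188, 0.0118, 0.0305]
ee_rot: [3.14, -0.015, -0.003]
force: [-2.9, -8.3, 2.7]
width: 0.0004
```

{"fn": "jog_arm", "kwargs": {"targets": [[[0,0,0,0.002,0.2,0,1],[0,0,0,0.002,0.2,0,1],[0,0,0,0.002,0.2,0,1],[0,0,0,0.002,0.2,0,1]]]}}

```text
clock: 13.65
tcp_pos: [0.6188, 0.0198, 0.0305]
ee_rot: [3.14, -0.016, -0.004]
force: [-5.3, -8.9, 3.9]
width: 0.0004
```

{"fn": "jog_arm", "kwargs": {"targets": [[[0,0,0,0.002,0.2,0,1],[0,0,0,0.002,0.2,0,1],[0,0,0,0.002,0.2,0,1],[0,0,0,0.002,0.2,0,1]]]}}

```text
clock: 13.98
tcp_pos: [0.6188, 0.0279, 0.0305]
ee_rot: [3.14, -0.016, -0.004]
force: [-4.5, -6.4, 3.4]
width: 0.0004
```

{"fn": "jog_arm", "kwargs": {"targets": [[[0,0,0,0.002,0.2,0,1],[0,0,0,0.002,0.2,0,1],[0,0,0,0.002,0.2,0,1],[0,0,0,0.002,0.2,0,1]]]}}

```text
clock: 14.32
tcp_pos: [0.6189, 0.036, 0.0305]
ee_rot: [3.14, -0.016, -0.004]
force: [-3.9, -6.4, 2.6]
width: 0.0003
```

{"fn": "jog_arm", "kwargs": {"targets": [[[0,0,0,0.002,0.2,0,1],[0,0,0,0.002,0.2,0,1],[0,0,0,0.002,0.2,0,1],[0,0,0,0.002,0.2,0,1]]]}}

```text
clock: 14.65
tcp_pos: [0.619, 0.0442, 0.0304]
ee_rot: [3.141, -0.016, -0.004]
force: [-3.7, -6.5, 1.6]
width: 0.0002
```

{"fn": "jog_arm", "kwargs": {"targets": [[[0,0,0,0.002,0.2,0,1],[0,0,0,0.002,0.2,0,1],[0,0,0,0.002,0.2,0,1],[0,0,0,0.002,0.2,0,1]]]}}

```text
clock: 14.98
tcp_pos: [0.6192, 0.0524, 0.0304]
ee_rot: [3.141, -0.016, -0.003]
force: [-3.0, -4.4, 1.0]
width: 0.0001
```

{"fn": "jog_arm", "kwargs": {"targets": [[[0,0,0,0.002,0.2,0,1],[0,0,0,0.002,0.2,0,1],[0,0,0,0.002,0.2,0,1],[0,0,0,0.002,0.2,0,1],[0,0,0,0.002,0.2,0,1],[0,0,0,0.002,0.2,0,1]]]}}

```text
clock: 15.48
tcp_pos: [0.6204, 0.0649, 0.0306]
ee_rot: [-3.142, 0.016, 0.0]
force: [-0.9, -3.9, 0.1]
width: 0.0003
```

{"fn": "jog_arm", "kwargs": {"targets": [[[0,0,0,0.001,0.1,0,1],[0,0,0,0.001,0.1,0,1],[0,0,0,0.001,0.1,0,1],[0,0,0,0.001,0.1,0,1]]]}}

```text
clock: 15.82
tcp_pos: [0.6204, 0.0688, 0.0306]
ee_rot: [-3.142, 0.016, 0.0]
force: [-2.6, -3.1, 0.8]
width: 0.0004
```

{"fn": "jog_arm", "kwargs": {"targets": [[[0,0,0,0.001,0.1,0,1],[0,0,0,0.001,0.1,0,1]]]}}

```text
clock: 15.98
tcp_pos: [0.6205, 0.0707, 0.0306]
ee_rot: [-3.142, 0.016, 0.0]
force: [-1.6, -3.2, 1.4]
width: 0.0005
```

{"fn": "jog_arm", "kwargs": {"targets": [[[0,0,0,0.001,0.1,0,1]]]}}

```text
clock: 16.07
tcp_pos: [0.6205, 0.0718, 0.0306]
ee_rot: [-3.141, 0.016, -0.0]
force: [-2.0, -3.2, 0.6]
width: 0.0003
```

{"fn": "jog_arm", "kwargs": {"targets": [[[0,0,0,0.001,0.1,0,1]]]}}

```text
clock: 16.15
tcp_pos: [0.6205, 0.0728, 0.0306]
ee_rot: [-3.141, 0.016, -0.0]
force: [-1.4, -3.0, 1.5]
width: 0.0003
```

{"fn": "jog_arm", "kwargs": {"targets": [[[0,0,0,0.001,0.1,0,1]]]}}

```text
clock: 16.23
tcp_pos: [0.6205, 0.0738, 0.0306]
ee_rot: [-3.141, 0.016, -0.0]
force: [-1.4, -2.8, -0.2]
width: 0.0005
```

{"fn": "jog_arm", "kwargs": {"targets": [[[0,0,0,0.001,0.1,0,1]]]}}

```text
clock: 16.32
tcp_pos: [0.6205, 0.0748, 0.0306]
ee_rot: [-3.142, 0.016, -0.0]
force: [-1.6, -2.4, -0.3]
width: 0.0006
```

{"fn": "jog_arm", "kwargs": {"targets": [[[0,0,0,0.001,0.1,0,1]]]}}

```text
clock: 16.4
tcp_pos: [0.6205, 0.0758, 0.0306]
ee_rot: [-3.142, 0.016, -0.0]
force: [-0.9, -2.2, 1.2]
width: 0.0006
```

{"fn": "jog_arm", "kwargs": {"targets": [[[0,0,0,0.001,0.1,0,1]]]}}

```text
clock: 16.48
tcp_pos: [0.6205, 0.0768, 0.0306]
ee_rot: [3.142, -0.016, -0.0]
force: [-2.2, -2.6, 0.2]
width: 0.0003
```

{"fn": "jog_arm", "kwargs": {"targets": [[[0,0,0,0.001,0.05,0,1]]]}}

```text
clock: 16.57
tcp_pos: [0.6206, 0.0772, 0.0306]
ee_rot: [3.141, -0.016, 0.0]
force: [-2.5, -5.0, -0.0]
width: 0.0007
```

{"fn": "jog_arm", "kwargs": {"targets": [[[0,0,0,0.001,0.05,0,1]]]}}

```text
clock: 16.65
tcp_pos: [0.6205, 0.0773, 0.0306]
ee_rot: [3.141, -0.015, -0.0]
force: [-2.1, -7.8, 0.7]
width: 0.0008
```

{"fn": "jog_arm", "kwargs": {"targets": [[[0,0,0,0,0.05,0,1],[0,0,0,0,0,0,1]]]}}

```text
clock: 16.82
tcp_pos: [0.6206, 0.0773, 0.0306]
ee_rot: [3.14, -0.015, -0.0]
force: [-1.9, -8.0, 1.9]
width: 0.0005
```

```bash
python3 look.py 4; python3 - <<'E'
from h import *
for n in("top","scene"):
    c=pickle.load(open(n+"_4.pkl","rb"));P=cloud(c);b=tob(P.reshape(-1,3)).reshape(400,640,2)*1000;z=P[...,2]*1000
    m=(z>82)&(z<100)&(b[...,0]>-60)&(b[...,0]<-20)&(b[...,1]>95)&(b[...,1]<145)
    if m.sum(): q=b[m];print(n,"pin",m.sum(),np.median(q,0),q.min(0),q.max(0),np.median(z[m]))
    m=(z>68)&(z<80)&(abs(b[...,0]-35)<60)&(abs(b[...,1]-138)<60)
    q=b[m];print(n,"tin",m.sum(),q.min(0),q.max(0))
E
```

```text
16.9167 [0.62056346 0.07730768 0.03063058] [-1.01008848 -7.35005604  1.19510136] 0.0004687823752211356 [ 1.22159711e-01  5.70057702e-01  1.75854365e+00 -1.48564743e-03
  8.13152047e-01  1.70393856e+00]
tcp board mm [[34.71492685 71.42653684]]
top pin 71 [-42.44481646 118.31316958] [-53.0533239  111.02986044] [-31.73895692 126.49470553] 93.47104035997111
top tin 172 [-15.09796473 112.74158722] [  2.34523494 168.41706371]
scene pin 144 [-42.19482639 120.63746031] [-52.11240879 107.38438956] [-29.03843572 130.19249433] 92.50676367424116
scene tin 1666 [-13.97941685  78.38162534] [ 85.13592682 188.2119343 ]
```

View pics/scene_4.png

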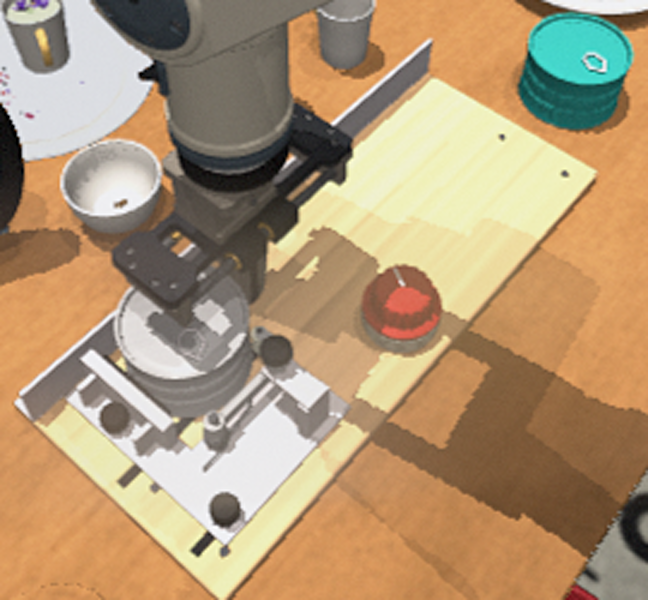

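View pics/top_4.png

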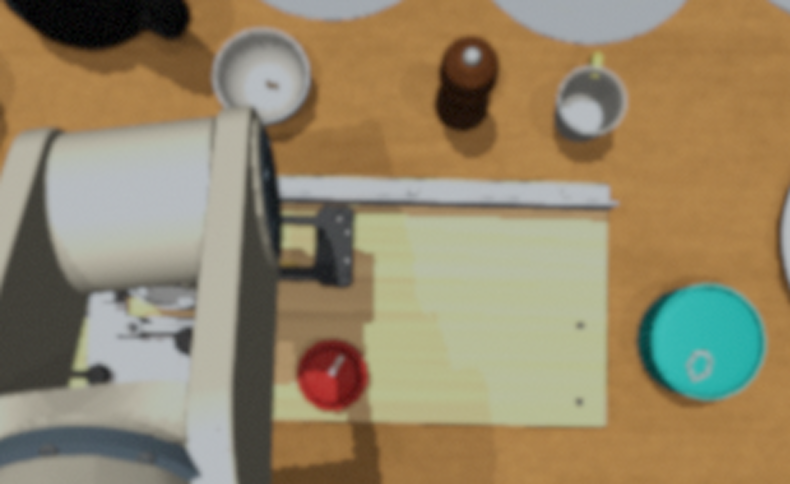

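{"fn": "jog_arm", "kwargs": {"targets": [[[0,0,0,0,0.05,0,1],[0,0,0,0,0.05,0,1]]]}}

```text
clock: 17.08
tcp_pos: [0.6205, 0.0775, 0.0307]
ee_rot: [3.139, -0.015, -0.0]
force: [-1.6, -15.0, 2.2]
width: 0.0002
```

{"fn": "jog_arm", "kwargs": {"targets": [[[0,0,0,0,0.1,0,1],[0,0,0,0,0,0,1]]]}}

```text
clock: 17.25
tcp_pos: [0.6205, 0.0776, 0.0308]
ee_rot: [3.138, -0.014, -0.0]
force: [-1.5, -17.2, 2.9]
width: 0.0007
```

{"fn": "jog_arm", "kwargs": {"targets": [[[0,0,0,0,-0.2,0,1],[0,0,0,0,-0.5,0,1],[0,0,0,0,-1.3,0,1],[0,0,0,0,-1,3,1],[0,0,0,0,-1,3,1],[0,0,0,0,-3,3,1],[0,0,0,-1,-3.5,3,1],[0,0,0,-1,-3.5,0,1],[0,0,0,-1,-3.5,0,1],[0,0,0,-1,-3.5,0,1],[0,0,0,-1,-3.5,0,1],[0,0,0,0,0,0,1]]]}}

```text
clock: 18.25
tcp_pos: [0.5703, -0.1657, 0.1469]
ee_rot: [3.14, -0.021, 0.001]
force: [1.1, -0.5, 0.4]
width: 0.0007
```

```bash
python3 look.py 5; python3 - <<'E'
from h import *
for n in("top","scene"):
    c=pickle.load(open(n+"_5.pkl","rb"));P=cloud(c);b=tob(P.reshape(-1,3)).reshape(400,640,2)*1000;z=P[...,2]*1000
    m=(z>82)&(z<100)&(b[...,0]>-60)&(b[...,0]<-20)&(b[...,1]>95)&(b[...,1]<145)
    if m.sum(): q=b[m];print(n,"pin",m.sum(),np.median(q,0),q.min(0),q.max(0),np.median(z[m]))
    m=(z>68)&(z<80)&(abs(b[...,0]-35)<60)&(abs(b[...,1]-138)<60)
    if n=="top": m&=b[...,0]<82
    q=b[m];print(n,"tin",m.sum(),q.min(0),q.max(0),np.median(q,0))
c=pickle.load(open("top_5.pkl","rb"))
cv2.imwrite("pics/br5.png",cv2.resize(c["img"][165:265,165:295][:,:,::-1],None,fx=6,fy=6,interpolation=cv2.INTER_CUBIC))
E
```

```text
18.35 [ 0.57156601 -0.16165943  0.14673612] [-0.61604424  0.21218061 -0.34696175] 0.0003314841120181438 [-2.78480690e-01  3.77076923e-01  1.76388267e+00  6.26261327e-04
  9.99862677e-01  1.30521970e+00]
tcp board mm [[ -12.10593056 -167.97654251]]
top pin 101 [-42.51772598 115.16841764] [-53.07651122 104.74343256] [-31.73895985 126.59114409] 93.30152569675631
top tin 1654 [-15.06319247  86.88769863] [ 81.49648101 186.33902853] [ 33.49945757 136.81391746]
scene pin 146 [-41.75785962 120.34976087] [-52.37426741 107.12023928] [-28.80506629 130.26817671] 92.02338920655751
scene tin 2188 [-13.68920574  88.3889087 ] [ 85.76109223 188.04876793] [ 35.47683932 140.04233074]
```

View pics/br5.png

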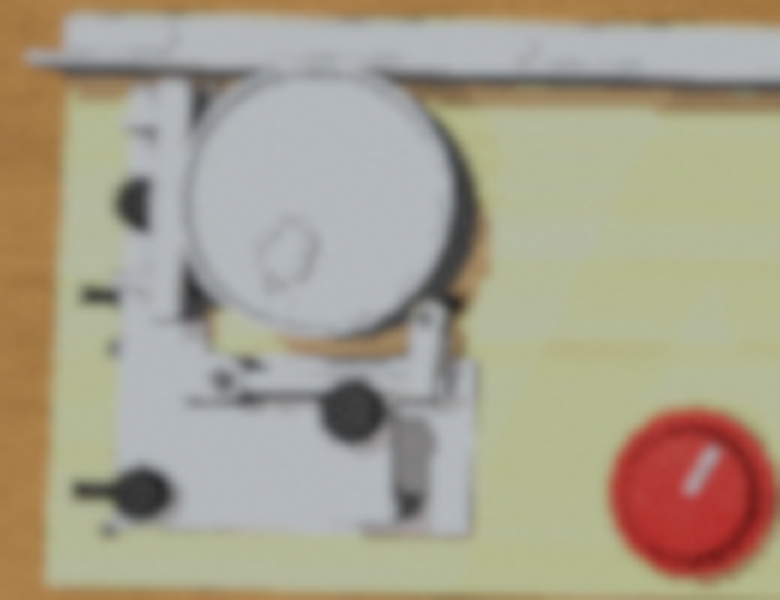

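View pics/scene_5.png

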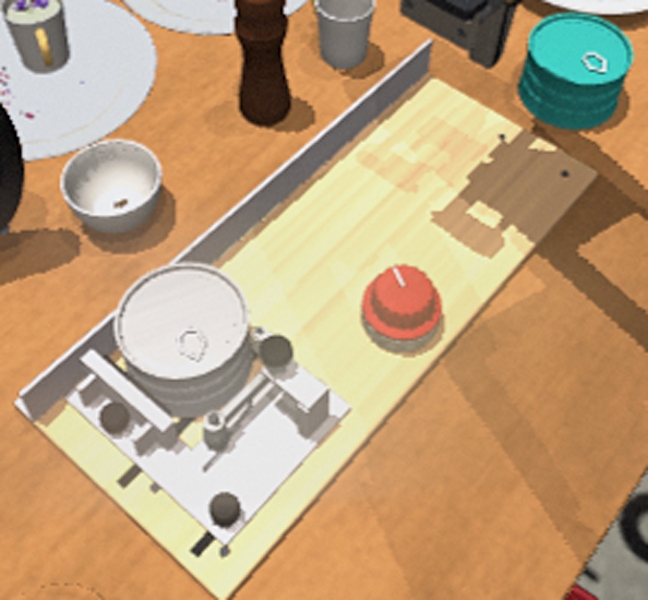

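{"fn": "jog_arm", "kwargs": {"targets": [[[0,0,0,-0.3,2,0,1],[0,0,0,-0.3,3.5,0,1],[0,0,0,-0.3,3.5,0,1],[0,0,0,-0.3,3.5,0,1],[0,0,0,-0.3,3.5,0,1],[0,0,0,-0.3,3.5,0,1],[0,0,0,-0.3,3.5,0,1],[0,0,0,-0.3,3.5,0,1],[0,0,0,-0.3,2,0,1],[0,0,0,0,0,0,1],[0,0,0,0,0,0,1]]]}}

```text
clock: 19.27
tcp_pos: [0.5444, 0.1268, 0.1465]
ee_rot: [-3.141, 0.01, -0.0]
force: [-1.1, -1.0, -0.4]
width: 0.0006
```

{"fn": "jog_arm", "kwargs": {"targets": [[[0,0,0,0,0,-2,1],[0,0,0,0,0,-2,1],[0,0,0,0,0,-0.6,1],[0,0,0,0,0,0,1]]]}}

```text
clock: 19.6
tcp_pos: [0.5435, 0.1239, 0.099]
ee_rot: [3.141, -0.017, -0.005]
force: [0.0, 0.0, 0.0]
width: 0.0004
```

```bash
python3 look.py 6
```

```text
19.7 [0.54503947 0.12433916 0.10093167] [-0.48165746 -0.44137258 -0.09780672] 0.00020931403653529012 [ 2.21617524e-01  3.87868617e-01  1.87238164e+00 -2.07212748e-05
  8.81370912e-01  1.80323159e+00]
tcp board mm [[-41.23391683 117.76881463]]
```

View pics/scene_6.png

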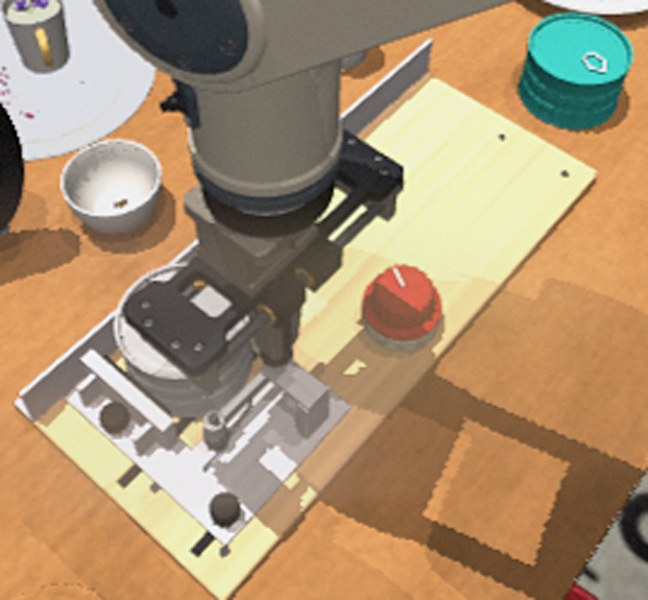

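Fingers stand directly above the pin head. I'll press down slowly.

{"fn": "jog_arm", "kwargs": {"targets": [[[0,0,0,0,0,-0.2,1],[0,0,0,0,0,-0.2,1],[0,0,0,0,0,-0.2,1],[0,0,0,0,0,-0.2,1],[0,0,0,0,0,-0.2,1]]]}}

```text
clock: 20.12
tcp_pos: [0.5451, 0.1248, 0.0908]
ee_rot: [-3.141, 0.016, -0.001]
force: [-0.5, -0.5, 3.0]
width: 0.0004
```

{"fn": "jog_arm", "kwargs": {"targets": [[[0,0,0,0,0,-0.2,1],[0,0,0,0,0,-0.2,1]]]}}

```text
clock: 20.28
tcp_pos: [0.545, 0.1248, 0.0866]
ee_rot: [-3.141, 0.016, -0.001]
force: [1.7, -0.5, 3.3]
width: 0.0003
```

{"fn": "jog_arm", "kwargs": {"targets": [[[0,0,0,0,0,-0.2,1],[0,0,0,0,0,-0.15,1]]]}}

```text
clock: 20.45
tcp_pos: [0.545, 0.1249, 0.083]
ee_rot: [-3.141, 0.016, -0.001]
force: [0.2, -1.3, 1.9]
width: 0.0004
```

{"fn": "jog_arm", "kwargs": {"targets": [[[0,0,0,0,0,-0.1,1]]]}}

```text
clock: 20.53
tcp_pos: [0.545, 0.1248, 0.0819]
ee_rot: [-3.141, 0.016, -0.001]
force: [1.2, -0.1, 2.6]
width: 0.0007
```

{"fn": "jog_arm", "kwargs": {"targets": [[[0,0,0,0,0,-0.1,1]]]}}

```text
clock: 20.62
tcp_pos: [0.5452, 0.1249, 0.0813]
ee_rot: [-3.141, 0.016, -0.001]
force: [-2.3, -1.6, 18.5]
width: -0.0001
```

{"fn": "jog_arm", "kwargs": {"targets": [[[0,0,0,0,0,-0.05,1],[0,0,0,0,0,0,1]]]}}

```text
clock: 20.78
tcp_pos: [0.5451, 0.1248, 0.0813]
ee_rot: [-3.141, 0.016, -0.001]
force: [-1.3, -1.4, 10.2]
width: 0.0004
```

{"fn": "jog_arm", "kwargs": {"targets": [[[0,0,0,0,0,1,1],[0,0,0,0,0,3,1],[0,0,0,0,0,3,1],[0,0,0,0,-3.5,1,1],[0,0,0,0,-3.5,0,1],[0,0,0,0,-3.5,0,1],[0,0,0,0,-3.5,0,1],[0,0,0,0,-3.5,0,1],[0,0,0,0,-3.5,0,1],[0,0,0,0,-3.5,0,1],[0,0,0,0,-2,0,1],[0,0,0,0,0,0,1]]]}}

```text
clock: 21.78
tcp_pos: [0.5444, -0.1436, 0.1607]
ee_rot: [3.141, -0.021, -0.0]
force: [-0.4, 0.6, 0.3]
width: 0.0006
```

```bash
python3 look.py 7; python3 - <<'E'
from h import *
for k in("0","_7"):
  for n in("top","scene"):
    c=pickle.load(open(n+k+".pkl","rb"));P=cloud(c);b=tob(P.reshape(-1,3)).reshape(400,640,2)*1000;z=P[...,2]*1000
    m=(z>72)&(z<100)&(b[...,0]>-60)&(b[...,0]<-30)&(b[...,1]>100)&(b[...,1]<135)
    q=b[m];print(n,k,"pin",m.sum(),np.median(q,0),np.median(z[m]))
    m=(z>68)&(z<80)&(abs(b[...,0]-35)<60)&(abs(b[...,1]-138)<60)&(b[...,0]<82)&(b[...,0]>-20)
    q=b[m]
    if len(q)>300:print(n,"tin",m.sum(),q.min(0),q.max(0),np.median(q,0))
    m=(z>25)&(z<75)&(b[...,0]>-112)&(b[...,0]<-30)&(abs(b[...,1]-5)<60)
    q=b[m];print("timer",q.min(0),q.max(0))
    m=(z>25)&(z<75)&(b[...,0]>105)&(b[...,0]<230)&(abs(b[...,1]-65)<75)
    q=b[m];print("bowl",np.median(q,0))
c=pickle.load(open("top_7.pkl","rb"))
cv2.imwrite("pics/br7.png",cv2.resize(c["img"][165:265,165:295][:,:,::-1],None,fx=6,fy=6,interpolation=cv2.INTER_CUBIC))
E
```

```text
21.8833 [ 0.54421232 -0.14038873  0.16043501] [-0.03890036 -0.02456418 -0.66941556] 7.086463459672382e-05 [-2.55413341e-01  3.15590805e-01  1.82058381e+00  5.21487782e-04
  1.00636205e+00  1.32727849e+00]
tcp board mm [[ -39.65204527 -146.95563844]]
top 0 pin 101 [-42.50954183 115.26833239] 93.80733643100724
timer [-100.8497209   -33.27363971] [-39.72040084  29.9659615 ]
bowl [205.42212392  87.68811354]
scene 0 pin 144 [-41.83236178 120.40890575] 92.61673674240927
timer [-100.54151474  -29.87576296] [-36.41522773  34.26202689]
bowl [192.22406247  64.66062885]
top _7 pin 99 [-42.57175598 115.5814863 ] 81.31356537533951
top tin 1654 [-15.05705221  87.04305615] [ 81.55878245 186.27812916] [ 33.5130394  136.81338884]
timer [-100.93021046  -33.16333992] [-39.76421768  30.14769064]
bowl [204.54720807  87.7485032 ]
scene _7 pin 145 [-42.04719508 119.88169808] 80.16809661033363
scene tin 2139 [-13.50330728  88.96378029] [ 81.93424329 188.16497189] [ 34.67032835 139.82701932]
timer [-100.19353348  -28.05177197] [-35.94847971  33.74382266]
bowl [191.65113639  63.90500945]
```

View pics/scene_7.png

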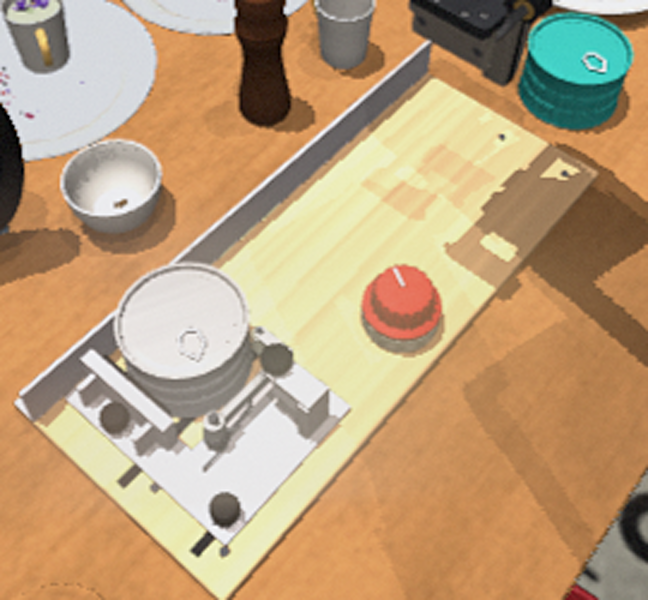

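View pics/br7.png

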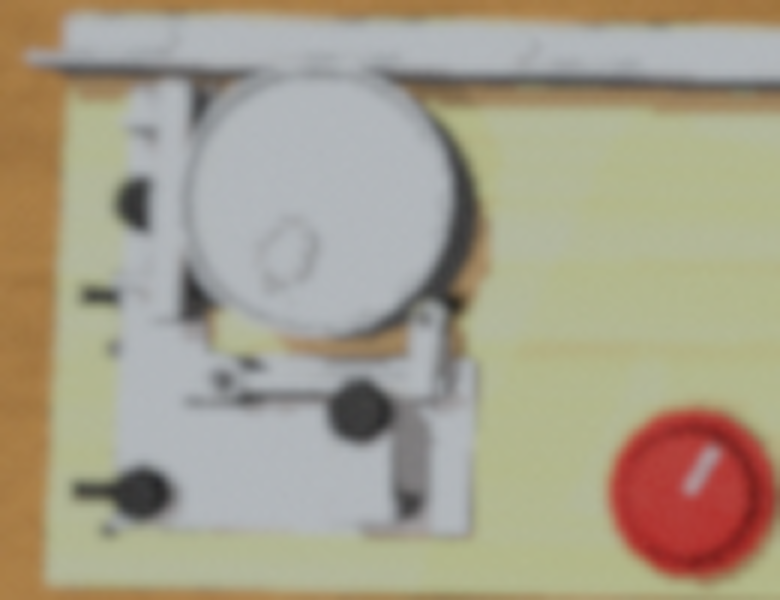

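The pin head dropped 12.5 mm, the tin still sits against the stop with the arm closed behind it, and the timer and bowl haven't moved. I'll hand it in.

```bash
python3 -c "
from station import arm
print(arm.job_done())"
```

```text
the job is handed in; nothing more can be done
None
```

The tin is stowed, the locking pin is down, and I handed the job in after about 22 s of the 64 s allowed; no verdict is reported.

- **Tin:** With the fingers shut, I pushed the silver tin to the fence (about 8 N). I then pushed it along the fence past the roller arm (about 3 to 9 N) to the end stop. I leaned on it up to about 17 N, under the 25 N dent limit, and it moved no more than 0.3 mm.
- **Roller arm:** The last pictures show the tin touching the fence and the stop, with the roller closed behind it.
- **Pin:** I pressed it until it stopped hard at 0.0813 m TCP height, against 0.081 m expected for fully down. The highest reading while pressing was about 18 N. The depth images show the head 12.5 mm lower than at the start.
- **Timer and bowl:** Both are in place to within measuring error (about 2 mm).

**Disagreement:** The two cameras differ by about 3 mm along the lane (tin centre at 136.8 mm in the top view, 139.8 mm in the scene view). I therefore took home from the contact force at the stop and from the pin going fully down. No check failed.

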